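# Push a specimen carrier round the transfer track and home under the microscope's lamp head

### The job

Push the specimen carrier along its guide track, round the bend without jamming it and in under the microscope's lamp head, past the sprung roller, fully home against the steel end stop. Press it there for a moment with about 15 N to seat it, not much harder and without ramming it, then let go and draw the hand clear. Keep it flat in the track all the way, never lift it out; do not bump the lamp head, and leave the bottle, the jar and the screwdriver where they are.

Things in the scene. Friction and masses are not known exactly. Their poses are not given: they have to be found in the camera images.
- carrier: the loose specimen carrier: dark metal oblong block, 96 mm long, 56 wide, 52 high, about 0.7 kg, flat glass dish on top. Each end is a half circle of radius 28 mm centred 20 mm from the middle; ends alike. Starts in leg 1. Slides stiffly (friction about 0.45): pushed fast or askew it wedges in the bend; easing off a little frees it. Origin: centre of underside; x along its length, z up
- track: fixed L-shaped channel between two aluminium rails 61 mm apart, 7 thick, 12 high (tops 32 mm above the table); floor 20 mm above the table. Origin: centre of the bend's arcs, on the table; z up. Leg 1 runs along +x at y = -90.5 mm up to x = 0; the bend is a quarter circle about the origin, rail faces at radius 60 and 121 mm; leg 2 runs along +y at x = 90.5 mm
- leg1_end (a point): open end of leg 1, on the channel's middle line and floor: track frame x = -150, y = -90.5 mm. Leg 1 runs from here to x = 0
- bend (a point): half way round the bend, on the channel's middle line (radius 90.5 mm) and floor
- roller (a joint): sprung upright steel roller, 14 mm across, tops level with the rails, in the outer (+x) rail of leg 2 at track y = 50 mm. 0 = standing in to 18 mm from the middle line; yields outward up to 0.016 m under 2 to 6 N. The carrier needs a push of about 5 to 12 N along the track to pass it; at home the roller bears on its rear shoulder and holds it
- home (a point): where the carrier's origin is when fully home against the stop: on the floor, track frame x = 90.5, y = 95 mm; axes parallel to the track's
- stop: fixed steel end stop across the end of leg 2, 14 mm thick, 62 wide, 26 high. Origin: centre of its underside, on the channel floor; the face that the carrier meets is 7 mm to -y of it, at track y = 143 mm (axes parallel to the track's). Rigid: the roller alone holds the carrier on it with only 2 to 5 N
- lamp_head: fixed lamp head, arm and column; frame as the track's. Black head over the end of leg 2: underside 146 mm above the table, x 40 to 141, y 27 to 175 mm. Carrier at home: rear end 20 mm inside its front edge, so a tool pointing down cannot follow; lean it back about 33 to 50 degrees. Arm above the head; column beyond the stop, y 185 to 265, x 45 to 136, 295 high
- bottle: bystander: amber bottle, 38 mm diameter, 75 mm high, loose; origin at the centre of its underside
- jar: bystander: glass jar with white cap, 60 mm diameter, 60 mm high, loose; origin at the centre of its underside
- screwdriver: bystander: screwdriver 150 mm long lying on the table, loose; origin under its middle
Mind the look-alikes: they are no part of the job. What is shaped like the carrier but green or yellow is not meant.

How it is judged (in metres and radians):
On the way, in this order (a step that is already met when the one before it is completed fails the run):
1. the carrier goes round the bend of the track (horizontal distance between carrier and bend below 0.025 m), for 0.05 s.
2. the carrier is pressed against the end stop with more than 10 N (contact force between carrier and stop above 10 N and horizontal distance between carrier and home below 0.006 m), for 0.15 s.
At the end, for the whole second after the job is handed in: the carrier lies flat at rest in the track under the lamp head, its origin within 5 mm of the home point and not more than 3 mm short of the stop, lengthwise along leg 2 within 0.1 rad (horizontal distance between carrier and home below 0.005 m and y of carrier in the frame of home above -0.003 m and z of carrier in the frame of home below 0.003 m and angle between the x axis of carrier and the y axis of home, either way round below 0.1 rad and angle between carrier's own z axis and vertical below 0.06 rad and linear speed of carrier below 0.01 m/s); the robot touches nothing.
It fails at once if the carrier is lifted more than 8 mm off the channel floor (z of carrier in the frame of track above 0.028 m).
It fails at once if the carrier is tipped more than 0.2 rad (angle between carrier's own z axis and vertical above 0.2 rad).
It fails at once if the carrier is rammed or pressed against the end stop with more than 35 N (contact force between carrier and stop above 35 N).
It fails at once if the lamp head is bumped with more than 8 N (contact force between any of the arm, the fingers and lamp_head above 8 N).
It fails at once if a bystander is moved more than 20 mm (distance of any of bottle, jar, screwdriver from where it was at the start of the episode above 0.02 m).
It also fails if it takes over 64 s, if anything falls off the work surface, if the arm or the gripper's body presses on something with over 40 N, if the wrist force passes 120 N, or if a joint passes its speed limit or range.

### The arm

A 6-joint arm with a two-finger parallel gripper is mounted at the origin on the work surface. World frame = base frame: x ahead of the robot, y to its left, z up, the work surface at z = 0. Lengths are in mm, angles in rad, forces in N, time in s.
With the tool pointing down it reaches from about 350 to 875 mm from the base axis. Payload 4.2 kg.
Tool frame: the origin (TCP) lies between the finger pads, 19 mm behind the fingertips; this is the grasp point; z points along the fingers, y is the line along which they close (so a half turn about z gives the same grasp; the last joint's range is limited). The gripper opens to 85 mm and grips with 20 to 120 N. Pads are 22 mm wide; open, the fingers measure 114 mm over their backs; the gripper's body (76 mm by 85 mm) begins 54 mm behind the grasp point. The pads swing forward as they close: fully open they stand 13 mm farther back than shut.
Start: joints at [-1.082, 0.385, 0.008, 0, -1.194, -0.259], TCP at [142.382, -608.545, 250.012] pointing down, gripper open.
Joint ranges: [-3.14, 3.14], [-1.21, 2.06], [-1.07, 1.41], [-3.16, 2.05], [-2.99, -0.16], [-3.1, 3.1]. Speed limits (rad/s): [2.79, 2.79, 3.14, 3.14, 3.14, 3.14].

### API

Orientations are given as a unit quaternion [x, y, z, w].
In Python, from bench import arm, vision gives the robot as it stands. The module is installed in compiled form; this text tells all that it offers.
- The arm moves only by the tool servo_tool, never from a script. Its argument "plan" is a list of rows, each a list of 7 numbers: the shift along the world's x, y, z each as a share of 300 mm, from -1 to 1, then the turn, a rotation vector about the world's x, y, z each as a share of 2 rad, from -1 to 1, then the opening, from 0 (shut) to 1 (fully open). A call has 1 to 20 rows; each row shifts and turns the commanded pose from where the row before left it; what a row does not reach is not made up. A row lasts 1/8 s, in which the tool goes at most 62.5 mm and 10.7 degrees, less where a joint would pass 70% of its speed; a pose out of reach is approached as far as the arm can. A call with a number of a shift or a turn outside -1 to 1 is refused whole. A call with a gripper value outside its range is refused whole. The fingers move at their own pace and stop on an object; the grip force is fixed at half the most. Time passes only in rows, so rows that do not move let the fingers close. It gives the time, the measured TCP pose, the force, the opening and the grip force at its end, in the units of the state.
- arm.read_state(): the state, without advancing time (a new reading comes with each control period).
- vision.get_image(name): name is "scene" or "side" or "wrist"; returns a dict with "image" (420x560x3 uint8, red, green, blue), "z_map" (420x560 float32, mm along the optical axis (not along the pixel's ray), 0 where there is no reading), "K" (3x3 intrinsics, pixels), "world_to_cam" (4x4, takes a point from world to camera coordinates); the wrist camera has in their place "mount" (4x4, takes a point from camera to tool coordinates, whose origin is the TCP and whose axes are the flange's). Camera axes: x right, y down, z forward; pixel columns grow to the right and rows downward; lengths in mm; the calibration is good to about 2 mm. A picture is of the moment at which its call begins: read the wrist's pose just before it.
- arm.job_done(): hands the job in; it is judged then, once.
The state is a dict: "clock": time; "joints": joint angles; "joint_vel": joint speeds; "joint_efforts": joint torques, N m; "position": TCP position; "ee_rot": TCP orientation; "contact_force": force on the tool from outside, world axes, zero at the start; "wrist_torque": the same for the moment, N m; "gripper_width": finger opening in mm; "grasp_force": force on a finger pad.
Only numpy, scipy, OpenCV 4.12 (cv2) and the standard library are available. Lean on these libraries where they do the work, as an engineer would, in place of code of your own. Each camera call takes 0.05 s, during which the arm holds its last target. There are 200 camera calls.

## Working session

There is one attempt and no reset: what is moved stays moved. The work goes in short steps, Python scripts to look and compute and a tool call to move; the robot and the scene stay as the last step left them, time stands still between calls to the robot, and variables do not carry over. Pictures are saved under pics/ and viewed, at most 10 in all, crops included, and the job is handed in when it is done.

Besides the shell and the picture viewer there is one more tool, called after "Emit:" as name(argument=value, ...) on one line, values as JSON. servo_tool: Moves the arm, as the interface text tells. Its arguments: {"type":"object","properties":{"plan":{"type":"array"}},"required":["plan"]}

```bash
mkdir -p pics; python3 - <<'E'
from bench import arm, vision
import cv2,numpy as np
for n in ["scene","side"]:
    d=vision.get_image(n); cv2.imwrite(f"pics/{n}0.png",d["image"][:,:,::-1]); np.savez(f"{n}0.npz",**d)
    print(n,d["K"].tolist(),np.round(d["world_to_cam"],3).tolist())
s=arm.read_state();print(s)
E
```

```text
scene [[498.7137927164707, 0.0, 275.9456557442602], [0.0, 498.7137927164707, 209.88969486323603], [0.0, 0.0, 1.0]] [[0.305, 0.952, -0.015, -117.662], [0.746, -0.248, -0.618, -403.559], [-0.593, 0.177, -0.786, 1368.503], [0.0, 0.0, 0.0, 1.0]]
side [[441.8013950504524, 0.0, 283.8690792132401], [0.0, 441.8013950504524, 208.07534378538546], [0.0, 0.0, 1.0]] [[-0.829, -0.559, -0.017, 420.423], [-0.334, 0.52, -0.786, 265.748], [0.448, -0.646, -0.618, 483.795], [0.0, 0.0, 0.0, 1.0]]
{'clock': 0.1, 'joints': array([-1.08235801e+00,  3.85463471e-01,  6.78268531e-03, -4.13492791e-04,
       -1.19400403e+00, -2.58565284e-01]), 'joint_vel': array([-1.65768731e-03, -1.38866924e-03,  2.23463731e-03,  9.53252219e-04,
       -7.93267141e-05, -2.01128593e-03]), 'joint_efforts': array([-1.09625209e-03, -3.93319237e+01,  1.88928688e+01,  4.19797182e+00,
       -2.62473186e-03,  1.01054439e-05]), 'position': array([ 142.29416858, -608.09707421,  249.05180708]), 'ee_rot': array([-1.14607821e-01,  9.93410348e-01,  9.49261105e-04, -1.65611397e-04]), 'contact_force': array([-0.61481093, -0.0028014 , -0.04823221]), 'wrist_torque': array([ 0.04534792,  0.00653349, -0.05655212]), 'grasp_force': 0.0, 'gripper_width': 85.612172477829}
```

View pics/scene0.png

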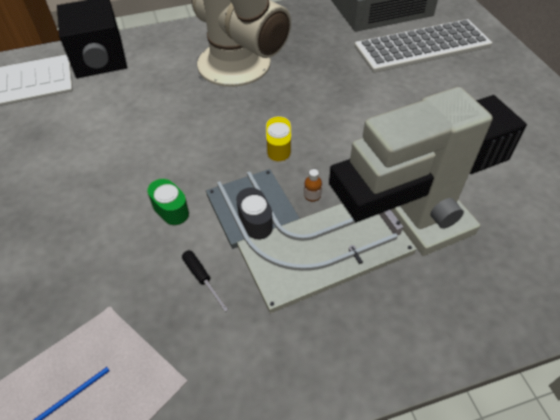

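View pics/side0.png

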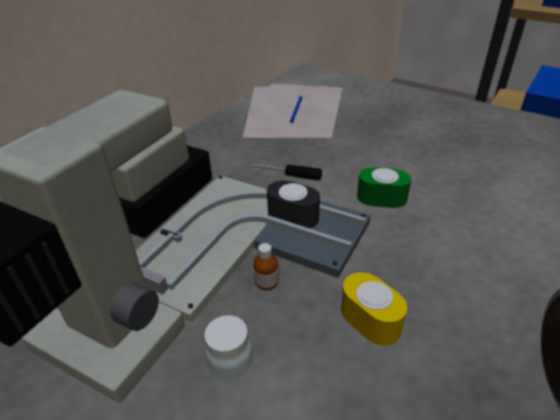

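Candidates in the scene view: dark block with dish (255,213), green look-alike (168,201) and yellow look-alike (279,138). The dark one standing in the dark leg 1 of the track is the carrier. The lamp head is at (370,185), the stop at about (393,222), the roller at about (355,253), the bottle at (313,186) and the screwdriver at (205,278). The jar shows only in the side view, at (228,345).

```bash
cat > h.py <<'E'
import numpy as np,cv2
def load(n): return dict(np.load(n,allow_pickle=True))
def cloud(d):
    K=d["K"];z=d["z_map"].astype(float);v,u=np.indices(z.shape)
    P=np.stack([(u-K[0,2])/K[0,0]*z,(v-K[1,2])/K[1,1]*z,z],-1)
    T=np.linalg.inv(d["world_to_cam"]);W=P@T[:3,:3].T+T[:3,3];W[z<=0]=np.nan;return W
def ray(d,uv,h):
    uv=np.atleast_2d(uv).astype(float);K=d["K"];T=np.linalg.inv(d["world_to_cam"])
    r=np.c_[(uv[:,0]-K[0,2])/K[0,0],(uv[:,1]-K[1,2])/K[1,1],np.ones(len(uv))]@T[:3,:3].T
    return T[:3,3]+r*((h-T[2,3])/r[:,2])[:,None]
E
python3 - <<'E'
from h import *
for n in ["scene","side"]:
    d=load(n+"0.npz");W=cloud(d);im=d["image"];hsv=cv2.cvtColor(im,cv2.COLOR_RGB2HSV)
    pts={"scene":[(255,208),(400,120),(140,230),(290,235),(320,225),(393,222),(313,186),(205,278),(270,300)],"side":[(293,190),(265,265),(228,330),(300,230),(370,183),(150,278),(60,160)]}[n]
    for p in pts: print(n,p,np.round(W[p[1],p[0]],1),im[p[1],p[0]])
d=load("scene0.npz");c=cv2.resize(d["image"][150:310,190:430],(800,533),interpolation=cv2.INTER_CUBIC);cv2.imwrite("pics/c1.png",c[:,:,::-1])
d=load("side0.npz");c=cv2.resize(d["image"][140:320,120:390],(800,533),interpolation=cv2.INTER_CUBIC);cv2.imwrite("pics/c2.png",c[:,:,::-1])
E
```

```text
scene (255, 208) [564.3 -98.1  73.1] [208 210 212]
scene (400, 120) [638.3 128.4 293.6] [163 167 160]
scene (140, 230) [ 487.5 -325.1   -0.9] [125 124 121]
scene (290, 235) [617.8 -44.9  31.4] [129 135 137]
scene (320, 225) [605.4  22.9  19.3] [168 173 165]
scene (393, 222) [660.8 151.5  45.4] [145 143 150]
scene (313, 186) [528.1  35.3  49.3] [125  72  24]
scene (205, 278) [ 651.9 -223.3   18.1] [21 20 21]
scene (270, 300) [ 734.3 -122.2   20.2] [167 172 164]
side (293, 190) [ 554.9 -101.1   74.5] [170 173 180]
side (265, 265) [504.6  51.4  51.9] [107  53  12]
side (228, 330) [472.7 172.9  59.5] [169 171 179]
side (300, 230) [518.  -65.5  27.8] [76 79 81]
side (370, 183) [ 466.6 -222.5   50.7] [ 3 71 20]
side (150, 278) [633.1 157.6  44.9] [108 107 117]
side (60, 160) [600.8 232.9 295.1] [130 135 132]
```

View pics/c1.png

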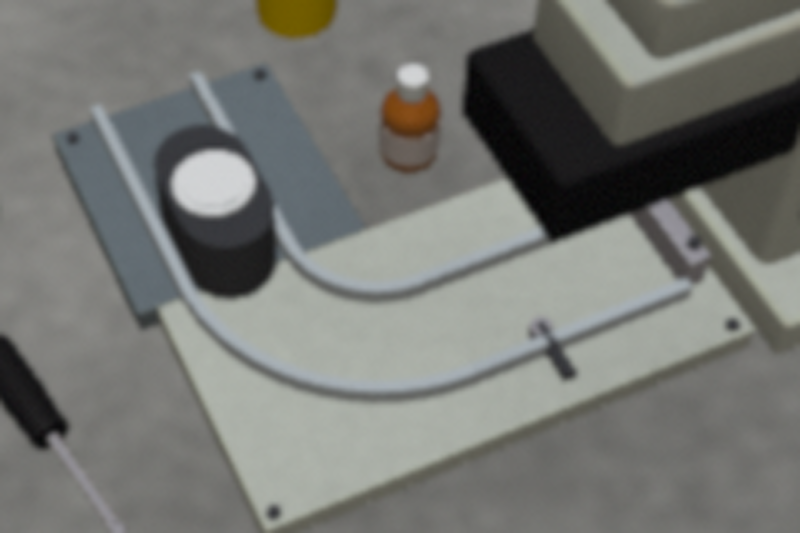

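View pics/c2.png

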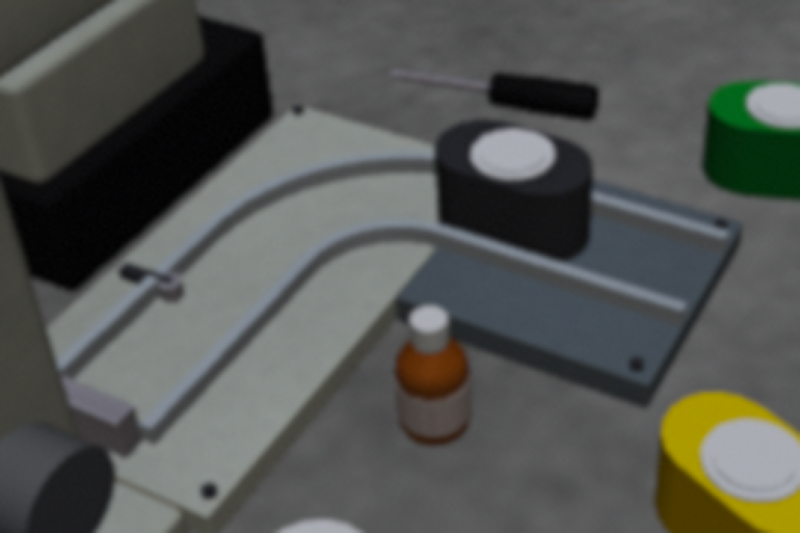

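The crops show the dark carrier with its glass dish in leg 1: crop 1 (215,205), crop 2 (515,180). The roller is at crop 1 (540,330) and the stop at (680,235). Both rails are clear, so I fit the track lines to the measured rail-top points.

```bash
cat > fit.py <<'E'
from h import *
from scipy.optimize import least_squares
def off(p,q):
    c,s=np.cos(q[2]),np.sin(q[2]);l=(p-q[:2])@np.array([[c,-s],[s,c]]);x,y=l.T
    r=np.hypot(x,y)
    return np.where((x>0)&(y<0),r-90.5,np.where(y>=0,x-90.5,-y-90.5)),l
E
python3 - <<'E'
from fit import *
allp=[]
for n in ["scene","side"]:
    d=load(n+"0.npz");W=cloud(d);m=(W[...,2]>28.5)&(W[...,2]<36)&(W[...,0]>430)&(W[...,0]<780)&(W[...,1]>-230)&(W[...,1]<230)
    p=W[m][:,:2]; q=np.array([575.,30.,0.25])
    # initial: leg1 mid through carrier
    best=None
    for g in (60,30,15,8,4,4,4):
        o,l=off(p,q);k=(abs(abs(o)-34)<g)&(l[:,0]>-155)&(l[:,1]<145)
        r=least_squares(lambda q:abs(off(p[k],q)[0])-34,q,loss="soft_l1");q=r.x
    print(n,k.sum(),q.round(3),np.std(r.fun).round(2)); allp.append(q)
    o,l=off(p,q)
    for nm,kk in dict(l1o=(l[:,0]<0)&(o>0),l1i=(l[:,0]<0)&(o<0),l2o=(l[:,1]>0)&(o>0),l2i=(l[:,1]>0)&(o<0),bo=(l[:,0]>0)&(l[:,1]<0)&(o>0),bi=(l[:,0]>0)&(l[:,1]<0)&(o<0)).items():
        kk=kk&(abs(abs(o)-34)<5);print(nm,kk.sum(),np.median(o[kk]).round(2))
    # dish
    hsv=cv2.cvtColor(d["image"],cv2.COLOR_RGB2HSV)
    top=(W[...,2]>69)&(W[...,2]<80)&(np.hypot(W[...,0]-560,W[...,1]+100)<70)
    t=W[top];print("carrier top",top.sum(),t[:,2].mean(),cv2.minAreaRect(t[:,:2].astype(np.float32)))
    o,l=off(t[:,:2],q);print("top in track",l.min(0),l.max(0),np.median(l,0))
E
```

```text
scene 1188 [ 5.73082e+02 -5.26300e+00  1.08000e-01] 2.18
l1o 209 33.97
l1i 100 -34.29
l2o 308 33.54
l2i 144 -34.21
bo 381 33.94
bi 154 -34.08
carrier top 944 72.18353605340053 ((553.1591186523438, -98.90385437011719), (96.84329223632812, 56.13364028930664), 5.452120304107666)
top in track [ -78.24170855 -118.97311204] [ 18.55734463 -62.71855464] [-25.7910122  -91.51991096]
side 1506 [ 5.71043e+02 -2.69500e+00  1.07000e-01] 2.06
l1o 178 34.04
l1i 351 -33.94
l2o 308 34.02
l2i 389 -33.34
bo 279 34.59
bi 184 -33.45
carrier top 1010 72.524643392971 ((553.2067260742188, -96.82752990722656), (94.29546356201172, 58.885921478271484), 6.237992763519287)
top in track [ -74.95584269 -121.16324643] [ 19.33102674 -62.26898827] [-30.51997517 -88.49103419]
```

```bash
cat > plan.py <<'E'
import numpy as np
from scipy.spatial.transform import Rotation as R
from bench import arm
T0=np.array([572.1,-4.0]);YAW=0.1075
c,s=np.cos(YAW),np.sin(YAW);M=np.array([[c,-s],[s,c]])
RB=91.5
def path(u):  # rear-centre path; u<0 leg 1, then arc, then leg 2 -> track point, heading
    L=RB*np.pi/2
    if u<0: return np.array([u,-90.5-min(1,max(0,u/30+1))]),0.
    if u<L: a=u/RB;return RB*np.array([np.sin(a),-np.cos(a)]),a
    return np.array([90.5+max(0,1-(u-L)/30),u-L]),np.pi/2
def pose(u,lean,back=0,z=56,w=24,head=None):
    p,h=path(u)
    if u>0: h=min(h+.1,np.pi/2)
    if head is not None:h=head
    d=np.array([np.cos(h),np.sin(h)]);l=np.radians(lean)
    q=p-d*(np.sqrt(784-w*w/4)+17*np.sin(l)+11*np.cos(l)+back)
    W=T0+M@q;D=M@d;y=np.array([-D[1],D[0],0]);zt=np.r_[np.sin(l)*D,-np.cos(l)]
    return np.r_[W,z],R.from_matrix(np.c_[np.cross(y,zt),y,zt])
def totrack(P): return M.T@(np.asarray(P)[:2]-T0)
def rows(targets,g,start=None):
    """targets: list of (pos,R,nrows)"""
    st=arm.read_state();p,r=(st["position"],R.from_quat(st["ee_rot"])) if start is None else start
    for P,Q,n in targets:
        dr=(Q*r.inv()).as_rotvec()
        print(n,"x",np.round((P-p)/300/n,4).tolist(),np.round(dr/2/n,4).tolist(),g); p,r=P,Q
    return p,r
def report():
    s=arm.read_state();Q=R.from_quat(s["ee_rot"]).as_matrix()
    print("t",round(s["clock"],2),"pos",s["position"].round(1),"trk",totrack(s["position"]).round(1),"F",s["contact_force"].round(1),"Ftrk",(M.T@s["contact_force"][:2]).round(1),"w",round(s["gripper_width"],1),"z",Q[:,2].round(2),"y",Q[:,1].round(2),"J",s["joints"].round(2))
E
python3 - <<'E'
from plan import *
from h import *
d=load("scene0.npz");W=cloud(d);hsv=cv2.cvtColor(d["image"],cv2.COLOR_RGB2HSV)
for n,a,b in(("yel",20,35),("grn",50,85)):
    m=(hsv[...,0]>a)&(hsv[...,0]<b)&(hsv[...,1]>120);p=np.nanmean(W[m],0);print(n,m.sum(),p,totrack(p))
P,Q=pose(-49,20,15,250);P2,_=pose(-49,20,15,56);P3,_=pose(-49,20,3,56)
rows([(P,Q,14),(P2,Q,6),(P3,Q,6)],.28)
print(P,P2,P3)
E
```

```text
yel 736 [368.07315811  11.91054831  37.8190511 ] [-201.14199258   37.70936992]
grn 881 [ 473.03379215 -255.06062432   38.74001587] [-125.43140712 -238.98224354]
14 x [0.0797, 0.1197, 0.0002] [0.002, -0.0123, -0.0043] 0.28
6 x [0.0, 0.0, -0.1078] [0.0, 0.0, 0.0] 0.28
6 x [0.0066, 0.0007, 0.0] [0.0, 0.0, 0.0] 0.28
[ 476.96955232 -105.29154961  250.        ] [ 476.96955232 -105.29154961   56.        ] [ 488.90028156 -104.00403277   56.        ]
```

Emit:
servo_tool(plan=[[0.08,0.12,0,0.002,-0.0123,-0.0043,0.28],[0.08,0.12,0,0.002,-0.0123,-0.0043,0.28],[0.08,0.12,0,0.002,-0.0123,-0.0043,0.28],[0.08,0.12,0,0.002,-0.0123,-0.0043,0.28],[0.08,0.12,0,0.002,-0.0123,-0.0043,0.28],[0.08,0.12,0,0.002,-0.0123,-0.0043,0.28],[0.08,0.12,0,0.002,-0.0123,-0.0043,0.28],[0.08,0.12,0,0.002,-0.0123,-0.0043,0.28],[0.08,0.12,0,0.002,-0.0123,-0.0043,0.28],[0.08,0.12,0,0.002,-0.0123,-0.0043,0.28],[0.08,0.12,0,0.002,-0.0123,-0.0043,0.28],[0.08,0.12,0,0.002,-0.0123,-0.0043,0.28],[0.08,0.12,0,0.002,-0.0123,-0.0043,0.28],[0.08,0.12,0,0.002,-0.0123,-0.0043,0.28],[0,0,0,0,0,0,0.28],[0,0,0,0,0,0,0.28]])

```text
clock: 2.1
position: [477.9, -104.5, 249.6]
ee_rot: [-0.053, 0.983, 0.008, 0.173]
contact_force: [-1.4, -0.8, 0.2]
gripper_width: 23.8
grasp_force: 0.0
```

```bash
python3 - <<'E'
from plan import *
report()
P,Q=pose(-49,20,15,100);P2,_=pose(-49,20,15,56)
rows([(P,Q,5),(P2,Q,4)],.28)
E
```

```text
t 2.1 pos [ 477.9 -104.5  249.6] trk [-104.4  -89.8] F [-1.4 -0.8  0.2] Ftrk [-1.5 -0.6] w 23.8 z [ 0.34  0.03 -0.94] y [-0.11  0.99 -0.  ] J [ 0.12  0.01 -0.53  0.01 -0.69 -1.59]
5 x [-0.0007, -0.0005, -0.0997] [0.0003, -0.0001, -0.0001] 0.28
4 x [0.0, 0.0, -0.0367] [0.0, 0.0, 0.0] 0.28
```

Emit:
servo_tool(plan=[[-0.001,0,-0.1,0,0,0,0.28],[-0.001,0,-0.1,0,0,0,0.28],[0,0,-0.1,0,0,0,0.28],[0,0,-0.1,0,0,0,0.28],[0,0,-0.1,0,0,0,0.28],[0,0,-0.037,0,0,0,0.28],[0,0,-0.037,0,0,0,0.28],[0,0,-0.037,0,0,0,0.28],[0,0,-0.035,0,0,0,0.28],[0,0,0,0,0,0,0.28]])

```text
clock: 3.35
position: [480.0, -108.3, 60.4]
ee_rot: [-0.053, 0.984, 0.013, 0.171]
contact_force: [0.3, 0.5, 0.5]
gripper_width: 23.9
grasp_force: 0.0
```

```bash
cat > look.py <<'E'
import sys
from h import *
from plan import *
from bench import vision
n=sys.argv[1]; d=vision.get_image(n);W=cloud(d)
x0,y0,x1,y1=[int(v) for v in sys.argv[3:7]]
cv2.imwrite("pics/"+sys.argv[2],cv2.resize(d["image"][y0:y1,x0:x1],(800,int(800*(y1-y0)/(x1-x0))),interpolation=cv2.INTER_CUBIC)[:,:,::-1])
E
python3 look.py side s1.png 190 110 390 260
python3 - <<'E'
from plan import *
report()
E
```

```text
t 3.4 pos [ 479.9 -108.2   60.6] trk [-102.9  -93.7] F [-0.2 -0.2 -0.1] Ftrk [-0.2 -0.2] w 23.7 z [ 0.33  0.04 -0.94] y [-0.11  0.99  0.01] J [ 0.1   0.32 -0.75 -0.06 -0.16 -1.5 ]
```

View pics/s1.png

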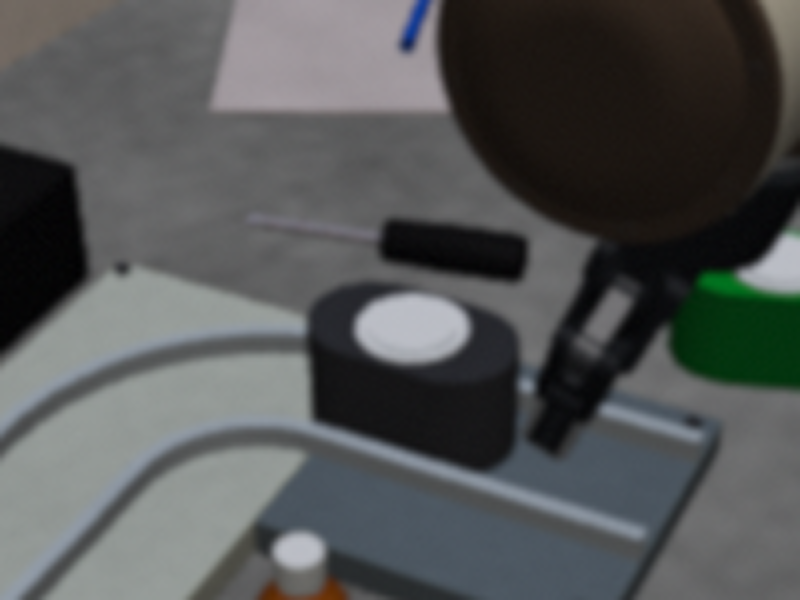

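The picture shows the fingers behind the carrier, tips at (550,440) and carrier rear at (515,410). J5 sits at its limit, so I reduce the lean in leg 1 and add it through the bend.

```bash
python3 - <<'E'
from plan import *
P,Q=pose(-49,3,12,56);P3,_=pose(-49,3,2,56)
rows([(P,Q,6),(P3,Q,6)],.28)
E
```

```text
6 x [0.0024, 0.0021, -0.0026] [-0.0033, 0.0241, -0.0002] 0.28
6 x [0.0055, 0.0006, 0.0] [0.0, 0.0, 0.0] 0.28
```

Emit:
servo_tool(plan=[[0.0024,0.002,-0.0026,-0.0033,0.024,0,0.28],[0.0024,0.002,-0.0026,-0.0033,0.024,0,0.28],[0.0024,0.002,-0.0026,-0.0033,0.024,0,0.28],[0.0024,0.002,-0.0026,-0.0033,0.024,0,0.28],[0.0024,0.002,-0.0026,-0.0033,0.024,0,0.28],[0.0024,0.002,-0.0026,-0.0033,0.024,0,0.28],[0,0,0,0,0,0,0.28],[0,0,0,0,0,0,0.28]])

```text
clock: 4.4
position: [483.3, -104.3, 55.6]
ee_rot: [-0.055, 0.998, 0.002, 0.027]
contact_force: [0.3, -0.3, -0.2]
gripper_width: 23.7
grasp_force: 0.0
```

```bash
python3 - <<'E'
from plan import *
report()
t=[(*pose(-49,3,2),4)]+[(*pose(u,3),6) for u in (-37,-25,-13)]
rows(t,.28)
E
```

```text
t 4.4 pos [ 483.3 -104.3   55.6] trk [-99.1 -90.2] F [ 0.3 -0.3 -0.2] Ftrk [ 0.2 -0.3] w 23.7 z [ 0.05  0.01 -1.  ] y [-0.11  0.99  0.  ] J [ 0.12  0.39 -0.58  0.   -0.54 -1.58]
4 x [0.0091, 0.0007, 0.0003] [-0.0, 0.0001, -0.0003] 0.28
6 x [0.0077, 0.0008, 0.0] [0.0, 0.0, 0.0] 0.28
6 x [0.0066, 0.0006, 0.0] [0.0, 0.0, 0.0] 0.28
6 x [0.0067, 0.0005, 0.0] [0.0, 0.0, 0.0] 0.28
```

Emit:
servo_tool(plan=[[0.009,0.001,0,0,0,0,0.28],[0.009,0.001,0,0,0,0,0.28],[0.009,0.001,0,0,0,0,0.28],[0.009,0,0,0,0,0,0.28],[0.007,0.001,0,0,0,0,0.28],[0.007,0.001,0,0,0,0,0.28],[0.007,0.001,0,0,0,0,0.28],[0.007,0.0005,0,0,0,0,0.28],[0.007,0.0005,0,0,0,0,0.28],[0.007,0.0005,0,0,0,0,0.28]])

```text
clock: 5.65
position: [507.2, -101.8, 55.1]
ee_rot: [-0.055, 0.998, 0.002, 0.026]
contact_force: [-2.0, -1.7, 0.2]
gripper_width: 24.1
grasp_force: 1.2
```

```bash
cat >> plan.py <<'E'
def lean(u):
    h=path(u)[1]; return 3+42*(h/1.5708)**1.3
E
cat > carr.py <<'E'
from h import *
from plan import *
from bench import vision
def carrier(name="side",guess=None):
    d=vision.get_image(name);W=cloud(d);z=W[...,2];X=(W[...,:2]-T0)@M
    v=d["image"].astype(int);
    m=(z>69.5)&(z<76)&(X[...,0]>-100)&(X[...,0]<135)&(X[...,1]>-135)&(X[...,1]<150)&(v.max(-1)>25)
    nn,lab,st,_=cv2.connectedComponentsWithStats(m.astype(np.uint8))
    k=1+np.argmax(st[1:,4]);p=X[lab==k]
    h=v.max(-1); dish=(lab==k)&(h>120); q=X[dish]
    print(name,"top",len(p),[np.round(a,1) if np.isscalar(a) else np.round(a,1).tolist() for a in cv2.minAreaRect(p.astype(np.float32))],"dish",len(q),q.mean(0).round(1) if len(q) else "")
    return d
E
python3 - <<'E'
from carr import *
report();carrier("side");carrier("scene")
E
```

```text
t 5.65 pos [ 507.2 -101.8   55.1] trk [-75.  -90.3] F [-2.  -1.7  0.2] Ftrk [-2.2 -1.5] w 24.1 z [ 0.05  0.01 -1.  ] y [-0.11  0.99  0.  ] J [ 0.12  0.42 -0.53 -0.   -0.57 -1.58]
side top 699 [[-10.0, -89.0], [79.5, 58.1], np.float64(3.1)] dish 332 [-15.3 -87.9]
scene top 909 [[-18.0, -90.0], [99.0, 56.6], np.float64(2.3)] dish 399 [-16.3 -90.2]
```

```bash
cat > nxt.py <<'E'
import sys
from carr import *
report()
if len(sys.argv)>4: carrier(sys.argv[4])
u,e,n=float(sys.argv[1]),float(sys.argv[2]),int(sys.argv[3])
k=20//n; rows([(*pose(v,lean(v)),k) for v in np.linspace(u,e,n+1)[1:]],.28)
E
python3 nxt.py -38 8 4
```

```text
t 5.75 pos [ 507.6 -101.8   55.3] trk [-74.6 -90.3] F [-1.5 -0.5 -1.2] Ftrk [-1.6 -0.3] w 24.1 z [ 0.05  0.01 -1.  ] y [-0.11  0.99  0.  ] J [ 0.12  0.42 -0.53  0.   -0.57 -1.58]
5 x [0.0073, 0.0006, 0.0005] [-0.0, 0.0001, -0.0003] 0.28
5 x [0.0076, 0.0006, 0.0] [0.0, 0.0, 0.0] 0.28
5 x [0.0076, 0.0006, 0.0] [0.0, 0.0, 0.0] 0.28
5 x [0.0083, -0.0036, 0.0] [0.0003, -0.0017, 0.0187] 0.28
```

```bash
sed -i 's/    if u>0: h=min(h+.1,np.pi\/2)/    h=min(h+.1*np.clip((u+20)\/40,0,1),np.pi\/2)/' plan.py; python3 nxt.py -38 12 5
```

```text
t 5.75 pos [ 507.6 -101.8   55.3] trk [-74.6 -90.3] F [-1.5 -0.5 -1.2] Ftrk [-1.6 -0.3] w 24.1 z [ 0.05  0.01 -1.  ] y [-0.11  0.99  0.  ] J [ 0.12  0.42 -0.53  0.   -0.57 -1.58]
4 x [0.0079, 0.0007, 0.0006] [-0.0, 0.0001, -0.0004] 0.28
4 x [0.0083, 0.0005, 0.0] [-0.0, -0.0, 0.0006] 0.28
4 x [0.0084, -0.0002, 0.0] [0.0, 0.0, 0.0031] 0.28
4 x [0.0085, -0.0007, 0.0] [0.0001, -0.0003, 0.0059] 0.28
4 x [0.0089, -0.0026, 0.0] [0.0008, -0.0032, 0.0168] 0.28
```

Emit:
servo_tool(plan=[[0.008,0.0007,0.0006,0,0,0,0.28],[0.008,0.0007,0.0006,0,0,0,0.28],[0.008,0.0007,0.0006,0,0,0,0.28],[0.008,0.0007,0.0006,0,0,0,0.28],[0.0083,0.0005,0,0,0,0.0006,0.28],[0.0083,0.0005,0,0,0,0.0006,0.28],[0.0083,0.0005,0,0,0,0.0006,0.28],[0.0083,0.0005,0,0,0,0.0006,0.28],[0.0084,-0.0002,0,0,0,0.003,0.28],[0.0084,-0.0002,0,0,0,0.003,0.28],[0.0084,-0.0002,0,0,0,0.003,0.28],[0.0084,-0.0002,0,0,0,0.003,0.28],[0.0085,-0.0007,0,0,0,0.006,0.28],[0.0085,-0.0007,0,0,0,0.006,0.28]])

```text
clock: 7.5
position: [542.0, -101.2, 56.1]
ee_rot: [-0.082, 0.996, 0.002, 0.026]
contact_force: [-1.7, 0.5, -0.8]
gripper_width: 23.9
grasp_force: 1.3
```

```bash
python3 nxt.py -3 37 5 scene
```

```text
t 7.5 pos [ 542.  -101.2   56.1] trk [-40.3 -93.4] F [-1.7  0.5 -0.8] Ftrk [-1.7  0.7] w 23.9 z [ 0.05  0.01 -1.  ] y [-0.16  0.99  0.  ] J [ 0.11  0.46 -0.44 -0.01 -0.62 -1.51]
scene top 1003 [[6.6, -89.9], [115.0, 56.5], np.float64(6.6)] dish 429 [ 17.3 -88.6]
4 x [0.0066, -0.0012, -0.0001] [0.0002, -0.001, 0.0075] 0.28
4 x [0.0071, -0.0019, 0.0] [0.0008, -0.0028, 0.0134] 0.28
4 x [0.0073, -0.0013, 0.0] [0.0013, -0.0032, 0.0131] 0.28
4 x [0.0071, -0.0002, 0.0] [0.0018, -0.0035, 0.0109] 0.28
4 x [0.0071, 0.0004, 0.0] [0.0023, -0.0036, 0.0109] 0.28
```

Emit:
servo_tool(plan=[[0.0066,-0.0012,0,0.0002,-0.001,0.0075,0.28],[0.0066,-0.0012,0,0.0002,-0.001,0.0075,0.28],[0.0066,-0.0012,0,0.0002,-0.001,0.0075,0.28],[0.0066,-0.0012,0,0.0002,-0.001,0.0075,0.28],[0.0071,-0.0019,0,0.0008,-0.0028,0.0134,0.28],[0.0071,-0.0019,0,0.0008,-0.0028,0.0134,0.28],[0.0071,-0.0019,0,0.0008,-0.0028,0.0134,0.28],[0.0071,-0.0019,0,0.0008,-0.0028,0.0134,0.28],[0.0073,-0.0013,0,0.0013,-0.0032,0.013,0.28],[0.0073,-0.0013,0,0.0013,-0.0032,0.013,0.28],[0.0073,-0.0013,0,0.0013,-0.0032,0.013,0.28],[0.0073,-0.0013,0,0.0013,-0.0032,0.013,0.28],[0.0071,-0.0002,0,0.0018,-0.0035,0.011,0.28],[0.0071,-0.0002,0,0.0018,-0.0035,0.011,0.28]])

```text
clock: 9.3
position: [571.4, -106.6, 56.1]
ee_rot: [-0.237, 0.969, 0.016, 0.062]
contact_force: [-1.7, -1.1, -1.7]
gripper_width: 24.1
grasp_force: 1.4
```

```bash
python3 nxt.py 25 65 5 scene
```

```text
t 9.3 pos [ 571.4 -106.6   56.1] trk [ -11.7 -101.9] F [-1.7 -1.1 -1.7] Ftrk [-1.8 -0.9] w 24.1 z [ 0.11  0.06 -0.99] y [-0.46  0.89  0.  ] J [ 0.07  0.49 -0.37 -0.09 -0.6  -1.09]
scene top 1031 [[31.3, -85.2], [117.7, 57.2], np.float64(23.0)] dish 438 [ 43.2 -79.8]
4 x [0.0074, 0.0, -0.0002] [0.0019, -0.0035, 0.011] 0.28
4 x [0.0071, 0.0007, 0.0] [0.0025, -0.0036, 0.0109] 0.28
4 x [0.007, 0.0013, 0.0] [0.003, -0.0036, 0.0109] 0.28
4 x [0.0069, 0.0018, 0.0] [0.0035, -0.0035, 0.0109] 0.28
4 x [0.0068, 0.0024, 0.0] [0.0039, -0.0033, 0.0109] 0.28
```

Emit:
servo_tool(plan=[[0.0074,0,0,0.0019,-0.0035,0.011,0.28],[0.0074,0,0,0.0019,-0.0035,0.011,0.28],[0.0074,0,0,0.0019,-0.0035,0.011,0.28],[0.0074,0,0,0.0019,-0.0035,0.011,0.28],[0.0071,0.0007,0,0.0025,-0.0036,0.011,0.28],[0.0071,0.0007,0,0.0025,-0.0036,0.011,0.28],[0.0071,0.0007,0,0.0025,-0.0036,0.011,0.28],[0.0071,0.0007,0,0.0025,-0.0036,0.011,0.28],[0.007,0.0013,0,0.003,-0.0036,0.011,0.28],[0.007,0.0013,0,0.003,-0.0036,0.011,0.28],[0.007,0.0013,0,0.003,-0.0036,0.011,0.28],[0.007,0.0013,0,0.003,-0.0036,0.011,0.28],[0.0069,0.0018,0,0.0035,-0.0035,0.011,0.28],[0.0069,0.0018,0,0.0035,-0.0035,0.011,0.28],[0.0069,0.0018,0,0.0035,-0.0035,0.011,0.28],[0.0069,0.0018,0,0.0035,-0.0035,0.011,0.28]])

```text
clock: 11.35
position: [605.4, -102.2, 56.0]
ee_rot: [-0.4, 0.906, 0.054, 0.124]
contact_force: [-2.6, -2.2, -2.0]
gripper_width: 23.9
grasp_force: 1.8
```

```bash
python3 nxt.py 57 97 5 scene
```

```text
t 11.35 pos [ 605.4 -102.2   56. ] trk [  22.6 -101.2] F [-2.6 -2.2 -2. ] Ftrk [-2.8 -1.9] w 23.9 z [ 0.18  0.2  -0.96] y [-0.74  0.67 -0.  ] J [-0.01  0.52 -0.22 -0.33 -0.67 -0.48]
scene top 1037 [[66.5, -61.5], [94.4, 57.4], np.float64(41.7)] dish 456 [ 67.  -60.2]
4 x [0.0068, 0.0027, -0.0] [0.0041, -0.0032, 0.0107] 0.28
4 x [0.0066, 0.003, 0.0] [0.0044, -0.003, 0.0109] 0.28
4 x [0.0063, 0.0035, 0.0] [0.0048, -0.0027, 0.0109] 0.28
4 x [0.006, 0.0041, 0.0] [0.0051, -0.0024, 0.0109] 0.28
4 x [0.0057, 0.0046, 0.0] [0.0055, -0.002, 0.0109] 0.28
```

Emit:
servo_tool(plan=[[0.0068,0.0027,0,0.0041,-0.0032,0.0108,0.28],[0.0068,0.0027,0,0.0041,-0.0032,0.0108,0.28],[0.0068,0.0027,0,0.0041,-0.0032,0.0108,0.28],[0.0068,0.0027,0,0.0041,-0.0032,0.0108,0.28],[0.0066,0.003,0,0.0044,-0.003,0.0108,0.28],[0.0066,0.003,0,0.0044,-0.003,0.0108,0.28],[0.0066,0.003,0,0.0044,-0.003,0.0108,0.28],[0.0066,0.003,0,0.0044,-0.003,0.0108,0.28],[0.0063,0.0035,0,0.0048,-0.0027,0.011,0.28],[0.0063,0.0035,0,0.0048,-0.0027,0.011,0.28],[0.0063,0.0035,0,0.0048,-0.0027,0.011,0.28],[0.0063,0.0035,0,0.0048,-0.0027,0.011,0.28],[0.006,0.0041,0,0.0051,-0.0024,0.011,0.28],[0.006,0.0041,0,0.0051,-0.0024,0.011,0.28],[0.006,0.0041,0,0.0051,-0.0024,0.011,0.28],[0.006,0.0041,0,0.0051,-0.0024,0.011,0.28]])

```text
clock: 13.4
position: [636.3, -86.0, 56.0]
ee_rot: [-0.543, 0.81, 0.124, 0.183]
contact_force: [-1.8, -3.7, -2.1]
gripper_width: 24.3
grasp_force: 2.1
```

```bash
python3 nxt.py 89 129 5 scene
```

```text
t 13.4 pos [636.3 -86.   56. ] trk [ 55.1 -88.4] F [-1.8 -3.7 -2.1] Ftrk [-2.1 -3.5] w 24.3 z [ 0.16  0.4  -0.9 ] y [-0.92  0.38  0.  ] J [-0.1   0.6  -0.03 -0.56 -0.89  0.06]
scene top 1067 [[82.7, -33.9], [94.0, 58.3], np.float64(63.0)] dish 485 [ 82.4 -32.9]
4 x [0.0056, 0.0043, 0.0] [0.0054, -0.0021, 0.0108] 0.28
4 x [0.0053, 0.0051, 0.0] [0.0058, -0.0015, 0.0109] 0.28
4 x [0.0049, 0.0055, 0.0] [0.006, -0.001, 0.0109] 0.28
4 x [0.0044, 0.006, 0.0] [0.0062, -0.0005, 0.0109] 0.28
4 x [0.0039, 0.0064, 0.0] [0.0064, 0.0, 0.0109] 0.28
```

Emit:
servo_tool(plan=[[0.0056,0.0043,0,0.0054,-0.002,0.0108,0.28],[0.0056,0.0043,0,0.0054,-0.002,0.0108,0.28],[0.0056,0.0043,0,0.0054,-0.002,0.0108,0.28],[0.0056,0.0043,0,0.0054,-0.002,0.0108,0.28],[0.0053,0.0051,0,0.0058,-0.0015,0.011,0.28],[0.0053,0.0051,0,0.0058,-0.0015,0.011,0.28],[0.0053,0.0051,0,0.0058,-0.0015,0.011,0.28],[0.0053,0.0051,0,0.0058,-0.0015,0.011,0.28],[0.0049,0.0055,0,0.006,-0.001,0.011,0.28],[0.0049,0.0055,0,0.006,-0.001,0.011,0.28],[0.0049,0.0055,0,0.006,-0.001,0.011,0.28],[0.0049,0.0055,0,0.006,-0.001,0.011,0.28],[0.0044,0.006,0,0.0062,-0.0005,0.011,0.28],[0.0044,0.006,0,0.0062,-0.0005,0.011,0.28],[0.0044,0.006,0,0.0062,-0.0005,0.011,0.28],[0.0044,0.006,0,0.0062,-0.0005,0.011,0.28]])

```text
clock: 15.45
position: [660.8, -60.8, 56.2]
ee_rot: [-0.658, 0.685, 0.218, 0.225]
contact_force: [-0.2, -2.8, -2.4]
gripper_width: 23.8
grasp_force: 1.6
```

```bash
python3 nxt.py 121 161 5 scene
```

```text
t 15.45 pos [660.8 -60.8  56.2] trk [ 82.1 -66. ] F [-0.2 -2.8 -2.4] Ftrk [-0.5 -2.7] w 23.8 z [ 0.02  0.6  -0.8 ] y [-1.    0.04  0.  ] J [-0.15  0.72  0.18 -0.69 -1.21  0.43]
scene top 1044 [[90.7, -3.6], [95.6, 58.6], np.float64(82.7)] dish 480 [89.9 -3.3]
4 x [0.0037, 0.006, -0.0] [0.0063, -0.0002, 0.0107] 0.28
4 x [0.0023, 0.0066, 0.0] [0.0065, 0.0005, 0.0076] 0.28
4 x [-0.0005, 0.0065, 0.0] [0.0055, 0.0006, 0.0] 0.28
4 x [-0.0009, 0.0066, 0.0] [0.0, 0.0, 0.0] 0.28
4 x [-0.0009, 0.0066, 0.0] [0.0, 0.0, 0.0] 0.28
```

Emit:
servo_tool(plan=[[0.0037,0.006,0,0.0063,0,0.0107,0.28],[0.0037,0.006,0,0.0063,0,0.0107,0.28],[0.0037,0.006,0,0.0063,0,0.0107,0.28],[0.0037,0.006,0,0.0063,0,0.0107,0.28],[0.0023,0.0066,0,0.0065,0.0005,0.0076,0.28],[0.0023,0.0066,0,0.0065,0.0005,0.0076,0.28],[0.0023,0.0066,0,0.0065,0.0005,0.0076,0.28],[0.0023,0.0066,0,0.0065,0.0005,0.0076,0.28],[-0.0005,0.0065,0,0.0055,0.0006,0,0.28],[-0.0005,0.0065,0,0.0055,0.0006,0,0.28],[-0.0005,0.0065,0,0.0055,0.0006,0,0.28],[-0.0005,0.0065,0,0.0055,0.0006,0,0.28],[-0.0009,0.0066,0,0,0,0,0.28],[-0.0009,0.0066,0,0,0,0,0.28]])

```text
clock: 17.25
position: [666.6, -33.9, 56.2]
ee_rot: [0.687, -0.618, -0.285, -0.255]
contact_force: [-0.4, -4.7, -2.8]
gripper_width: 24.0
grasp_force: 2.1
```

```bash
python3 nxt.py 149 189 5 scene
```

```text
t 17.25 pos [666.6 -33.9  56.2] trk [ 90.7 -39.9] F [-0.4 -4.7 -2.8] Ftrk [-0.9 -4.6] w 24.0 z [-0.08  0.7  -0.71] y [-0.99 -0.11  0.  ] J [-0.16  0.79  0.28 -0.76 -1.39  0.54]
scene top 1021 [[89.0, 23.3], [58.2, 95.3], np.float64(1.1)] dish 445 [88.1 23.7]
4 x [-0.0003, 0.0062, -0.0003] [0.0001, -0.0003, 0.0001] 0.28
4 x [-0.0009, 0.0066, 0.0] [0.0, 0.0, 0.0] 0.28
4 x [-0.0009, 0.0066, 0.0] [0.0, 0.0, 0.0] 0.28
4 x [-0.0007, 0.0066, 0.0] [0.0, 0.0, 0.0] 0.28
4 x [-0.0007, 0.0066, 0.0] [0.0, 0.0, 0.0] 0.28
```

Emit:
servo_tool(plan=[[-0.0007,0.0066,0,0,0,0,0.28],[-0.0007,0.0066,0,0,0,0,0.28],[-0.0007,0.0066,0,0,0,0,0.28],[-0.0007,0.0066,0,0,0,0,0.28],[-0.0007,0.0066,0,0,0,0,0.28],[-0.0007,0.0066,0,0,0,0,0.28],[-0.0007,0.0066,0,0,0,0,0.28],[-0.0007,0.0066,0,0,0,0,0.28],[-0.0007,0.0066,0,0,0,0,0.28],[-0.0007,0.0066,0,0,0,0,0.28],[-0.0007,0.0066,0,0,0,0,0.28],[-0.0007,0.0066,0,0,0,0,0.28],[-0.0007,0.0066,0,0,0,0,0.28],[-0.0007,0.0066,0,0,0,0,0.28],[-0.0007,0.0066,0,0,0,0,0.28],[-0.0007,0.0066,0,0,0,0,0.28]])

```text
clock: 19.3
position: [662.6, -2.1, 56.6]
ee_rot: [0.687, -0.618, -0.285, -0.254]
contact_force: [-1.3, -5.3, -0.4]
gripper_width: 24.1
grasp_force: 2.4
```

```bash
python3 nxt.py 181 201 2 scene;python3 look.py scene s2.png 240 130 440 280
```

```text
t 19.3 pos [662.6  -2.1  56.6] trk [90.2 -7.8] F [-1.3 -5.3 -0.4] Ftrk [-1.9 -5.1] w 24.1 z [-0.08  0.7  -0.71] y [-0.99 -0.11  0.  ] J [-0.12  0.78  0.25 -0.78 -1.35  0.53]
scene top 796 [[89.5, 54.0], [58.5, 93.4], np.float64(4.3)] dish 373 [90.5 51.7]
10 x [-0.0002, 0.0032, -0.0002] [0.0, -0.0002, -0.0] 0.28
10 x [-0.0004, 0.0033, 0.0] [0.0, 0.0, 0.0] 0.28
```

View pics/s2.png

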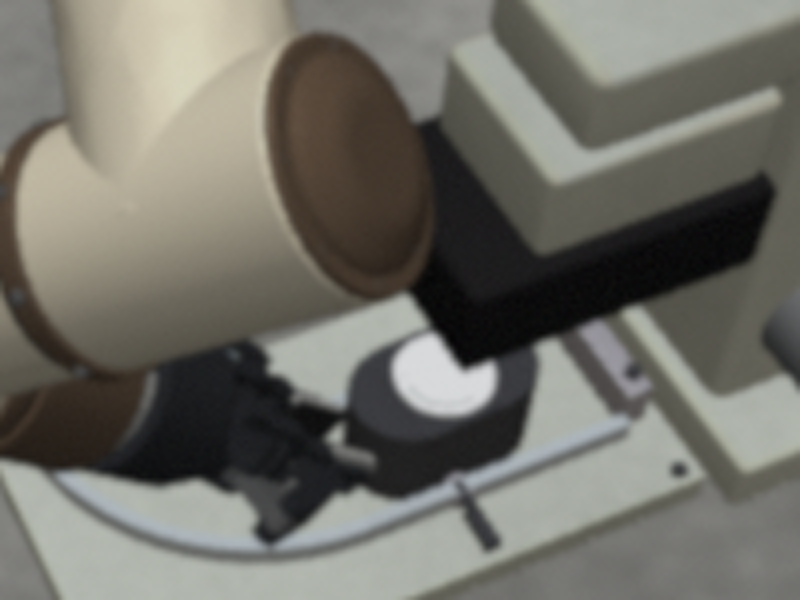

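The picture shows the carrier seated in the cradle and at the roller (455,480). The forearm's wrist housing (brown disc, right edge about (430,250)) looks close to the lamp head, so I measure that gap.

```bash
python3 - <<'E'
from carr import *
for n in("scene","side"):
    d=vision.get_image(n);np.savez(n+"1.npz",**d);W=cloud(d);X=(W[...,:2]-T0)@M;z=W[...,2]
    W0=cloud(load(n+"0.npz"))
    z0=load(n+"0.npz")["z_map"];m=(d["z_map"]>0)&(z0>0)&(d["z_map"]<z0-15)&(z>90)
    for lo in range(90,430,30):
        k=m&(z>=lo)&(z<lo+30)
        if k.sum()>10:
            x=X[k];i=np.argsort(x[:,1])[-max(3,len(x)//50)];print(n,lo,k.sum(),"x",x.min(0).round(),x.max(0).round(),"at ymax",x[i].round())
    # lamp surfaces from initial view
    X0=(W0[...,:2]-T0)@M
    k=(W0[...,2]>130)&(X0[...,0]>0)&(X0[...,0]<180)&(X0[...,1]>0)&(X0[...,1]<300)
    for lo in range(130,340,30):
        kk=k&(W0[...,2]>=lo)&(W0[...,2]<lo+30)
        if kk.sum()>10:print("lamp",lo,np.percentile(X0[kk],[1,99],axis=0).round().tolist())
E
```

```text
scene 90 520 x [-565.  -82.] [156.   3.] at ymax [129. -23.]
scene 120 509 x [-574. -136.] [153. 219.] at ymax [-529.    5.]
scene 150 870 x [-572. -165.] [131. 224.] at ymax [-492.  217.]
scene 180 761 x [-594. -205.] [133. 214.] at ymax [-533.    2.]
scene 210 457 x [ 120. -229.] [ 136. -127.] at ymax [ 124. -134.]
scene 240 408 x [  62. -270.] [ 155. -174.] at ymax [ 148. -186.]
scene 270 1628 x [  50. -266.] [ 186. -128.] at ymax [ 171. -165.]
scene 300 2508 x [  55. -246.] [ 206. -116.] at ymax [ 198. -137.]
scene 330 1883 x [ 104. -184.] [232. -41.] at ymax [220. -57.]
scene 360 2655 x [  94. -157.] [237. -40.] at ymax [199. -51.]
scene 390 4700 x [  40. -133.] [230. -47.] at ymax [170. -58.]
scene 420 2766 x [ -20. -122.] [131. -28.] at ymax [ 62. -46.]
lamp 130 [[51.0, 25.0], [141.0, 284.0]]
lamp 160 [[49.0, 25.0], [141.0, 298.0]]
lamp 190 [[45.0, 26.0], [141.0, 295.0]]
lamp 220 [[54.0, 58.0], [136.0, 298.0]]
lamp 250 [[57.0, 66.0], [136.0, 256.0]]
lamp 280 [[51.0, 74.0], [135.0, 258.0]]
side 90 857 x [  25. -964.] [567. -19.] at ymax [ 45. -24.]
side 120 896 x [  28. -937.] 
[... 210 characters left out ...]
 93. -106.]
side 240 1260 x [  49. -242.] [ 136. -129.] at ymax [ 129. -133.]
side 270 1752 x [-369. -250.] [168. 164.] at ymax [140. -98.]
side 300 2688 x [-366. -231.] [189. 172.] at ymax [-361.  169.]
side 330 3469 x [-357. -173.] [230. 173.] at ymax [-353.  171.]
side 360 4116 x [-347.  -91.] [214. 172.] at ymax [-344.  169.]
side 390 5694 x [-337.  126.] [-245.  166.] at ymax [-319.  164.]
side 420 7697 x [-327.  123.] [-226.  160.] at ymax [-301.  157.]
lamp 130 [[40.0, 39.0], [62.0, 291.0]]
lamp 160 [[40.0, 34.0], [61.0, 298.0]]
lamp 190 [[41.0, 34.0], [69.0, 298.0]]
lamp 220 [[44.0, 68.0], [116.0, 299.0]]
lamp 250 [[44.0, 83.0], [114.0, 266.0]]
lamp 280 [[45.0, 84.0], [126.0, 265.0]]
```

The housing is above z 330 and will stay at about y 0, and the hand keeps more than 20 mm off the head, so it is clear to go on.

Emit:
servo_tool(plan=[[-0.0007,0.0066,0,0,0,0,0.28],[-0.0007,0.0066,0,0,0,0,0.28],[-0.0007,0.0066,0,0,0,0,0.28],[-0.0007,0.0066,0,0,0,0,0.28],[-0.0007,0.0066,0,0,0,0,0.28],[-0.0007,0.0066,0,0,0,0,0.28],[-0.0007,0.0066,0,0,0,0,0.28],[-0.0007,0.0066,0,0,0,0,0.28],[-0.0007,0.0066,0,0,0,0,0.28],[-0.0007,0.0066,0,0,0,0,0.28],[-0.0007,0.0066,0,0,0,0,0.28],[-0.0007,0.0066,0,0,0,0,0.28],[-0.0006,0.005,0,0,0,0,0.28]])

```text
clock: 21.12
position: [660.4, 23.2, 56.3]
ee_rot: [0.687, -0.618, -0.285, -0.255]
contact_force: [-2.8, -3.3, 2.5]
gripper_width: 23.7
grasp_force: 2.2
```

```bash
python3 nxt.py 206 216 2 side
```

```text
t 21.12 pos [660.4  23.2  56.3] trk [90.8 17.6] F [-2.8 -3.3  2.5] Ftrk [-3.1 -3. ] w 23.7 z [-0.08  0.7  -0.71] y [-0.99 -0.11  0.  ] J [-0.09  0.76  0.23 -0.8  -1.32  0.52]
side top 1327 [[89.3, 82.3], [57.3, 95.5], np.float64(3.0)] dish 524 [88.7 82.5]
10 x [-0.0002, 0.0014, -0.0001] [0.0001, -0.0001, 0.0] 0.28
10 x [-0.0002, 0.0017, 0.0] [0.0, 0.0, 0.0] 0.28
```

Emit:
servo_tool(plan=[[-0.0003,0.003,0,0,0,0,0.28],[-0.0003,0.003,0,0,0,0,0.28],[-0.0003,0.003,0,0,0,0,0.28],[-0.0003,0.003,0,0,0,0,0.28],[-0.0003,0.003,0,0,0,0,0.28],[-0.0003,0.003,0,0,0,0,0.28],[-0.0003,0.003,0,0,0,0,0.28],[-0.0003,0.003,0,0,0,0,0.28],[-0.0003,0.003,0,0,0,0,0.28],[-0.0003,0.003,0,0,0,0,0.28]])

```text
clock: 22.42
position: [659.6, 32.1, 56.0]
ee_rot: [0.687, -0.618, -0.285, -0.255]
contact_force: [-1.0, -3.5, 1.5]
gripper_width: 24.0
grasp_force: 1.5
```

```bash
python3 nxt.py 206 216 2 side
```

```text
t 22.43 pos [659.6  32.1  56. ] trk [90.8 26.5] F [-1.  -3.5  1.5] Ftrk [-1.4 -3.3] w 24.0 z [-0.08  0.7  -0.71] y [-0.99 -0.11  0.  ] J [-0.08  0.76  0.22 -0.8  -1.31  0.51]
side top 1362 [[89.4, 91.4], [57.3, 95.9], np.float64(4.9)] dish 530 [88.7 91.5]
10 x [0.0, -0.0015, -0.0] [0.0001, -0.0001, 0.0001] 0.28
10 x [-0.0002, 0.0017, 0.0] [0.0, 0.0, 0.0] 0.28
```

Emit:
servo_tool(plan=[[-0.0001,0.001,0,0,0,0,0.28],[-0.0001,0.001,0,0,0,0,0.28],[-0.0001,0.001,0,0,0,0,0.28],[-0.0001,0.001,0,0,0,0,0.28],[-0.0001,0.001,0,0,0,0,0.28],[-0.0001,0.001,0,0,0,0,0.28],[-0.0001,0.001,0,0,0,0,0.28],[-0.0001,0.001,0,0,0,0,0.28]])

```text
clock: 23.48
position: [659.3, 34.3, 56.1]
ee_rot: [0.687, -0.618, -0.285, -0.255]
contact_force: [-1.0, -3.0, 1.3]
gripper_width: 23.7
grasp_force: 1.4
```

Emit:
servo_tool(plan=[[-0.0001,0.001,0,0,0,0,0.28],[-0.0001,0.001,0,0,0,0,0.28]])

```text
clock: 23.72
position: [659.3, 34.9, 56.1]
ee_rot: [0.687, -0.618, -0.285, -0.255]
contact_force: [-1.4, -1.9, 0.8]
gripper_width: 24.1
grasp_force: 1.4
```

Emit:
servo_tool(plan=[[-0.0001,0.001,0,0,0,0,0.28],[-0.0001,0.001,0,0,0,0,0.28]])

```text
clock: 23.98
position: [659.3, 35.3, 56.1]
ee_rot: [0.687, -0.618, -0.285, -0.254]
contact_force: [-1.1, -3.7, 1.9]
gripper_width: 23.6
grasp_force: 1.7
```

Emit:
servo_tool(plan=[[-0.0001,0.001,0,0,0,0,0.28],[-0.0001,0.001,0,0,0,0,0.28]])

```text
clock: 24.22
position: [659.4, 35.8, 56.1]
ee_rot: [0.687, -0.618, -0.285, -0.255]
contact_force: [-0.7, -3.8, 1.1]
gripper_width: 23.9
grasp_force: 1.9
```

```bash
python3 nxt.py 206 216 2 side
```

```text
t 24.23 pos [659.4  35.8  56.1] trk [91.1 30.2] F [-0.7 -3.8  1.1] Ftrk [-1.1 -3.7] w 23.9 z [-0.08  0.7  -0.71] y [-0.99 -0.11  0.  ] J [-0.07  0.76  0.22 -0.8  -1.31  0.51]
side top 1384 [[89.3, 95.0], [58.5, 95.7], np.float64(1.8)] dish 551 [88.8 95.4]
10 x [0.0001, -0.0027, -0.0] [0.0001, -0.0001, 0.0001] 0.28
10 x [-0.0002, 0.0017, 0.0] [0.0, 0.0, 0.0] 0.28
```

Nearly at the stop; I creep on in small steps.

Emit:
servo_tool(plan=[[-0.0001,0.001,0,0,0,0,0.28],[-0.0001,0.001,0,0,0,0,0.28]])

```text
clock: 24.52
position: [659.4, 36.1, 56.1]
ee_rot: [0.687, -0.618, -0.284, -0.254]
contact_force: [-0.9, -5.2, 2.8]
gripper_width: 23.6
grasp_force: 2.8
```

Emit:
servo_tool(plan=[[-0.0001,0.001,0,0,0,0,0.28],[-0.0001,0.001,0,0,0,0,0.28]])

```text
clock: 24.78
position: [659.4, 36.2, 56.1]
ee_rot: [0.687, -0.618, -0.284, -0.254]
contact_force: [-0.8, -6.9, 0.9]
gripper_width: 23.7
grasp_force: 3.4
```

Emit:
servo_tool(plan=[[-0.0001,0.001,0,0,0,0,0.28],[0,0,0,0,0,0,0.28]])

```text
clock: 25.02
position: [659.4, 36.2, 56.1]
ee_rot: [0.687, -0.619, -0.284, -0.254]
contact_force: [0.0, -7.2, 1.8]
gripper_width: 23.8
grasp_force: 3.5
```

Emit:
servo_tool(plan=[[-0.0001,0.001,0,0,0,0,0.28],[-0.0001,0.001,0,0,0,0,0.28],[-0.0001,0.001,0,0,0,0,0.28]])

```text
clock: 25.4
position: [659.4, 36.4, 56.1]
ee_rot: [0.687, -0.619, -0.283, -0.254]
contact_force: [-0.8, -8.7, 2.7]
gripper_width: 23.8
grasp_force: 4.5
```

Emit:
servo_tool(plan=[[-0.0001,0.001,0,0,0,0,0.28],[-0.0001,0.001,0,0,0,0,0.28],[-0.0001,0.001,0,0,0,0,0.28]])

```text
clock: 25.78
position: [659.4, 36.5, 56.1]
ee_rot: [0.688, -0.619, -0.283, -0.254]
contact_force: [-0.7, -12.1, 2.8]
gripper_width: 23.8
grasp_force: 5.3
```

Emit:
servo_tool(plan=[[-0.0001,0.001,0,0,0,0,0.28],[-0.0001,0.001,0,0,0,0,0.28],[-0.0001,0.001,0,0,0,0,0.28]])

```text
clock: 26.15
position: [659.4, 36.7, 56.2]
ee_rot: [0.688, -0.619, -0.282, -0.254]
contact_force: [-0.6, -12.7, 3.2]
gripper_width: 23.8
grasp_force: 6.1
```

Emit:
servo_tool(plan=[[-0.0001,0.001,0,0,0,0,0.28],[-0.0001,0.001,0,0,0,0,0.28],[0,0,0,0,0,0,0.28],[0,0,0,0,0,0,0.28]])

```text
clock: 26.65
position: [659.4, 36.7, 56.2]
ee_rot: [0.688, -0.619, -0.282, -0.253]
contact_force: [-1.5, -13.8, 2.8]
gripper_width: 24.0
grasp_force: 6.5
```

```bash
python3 nxt.py 206 216 2 side
```

```text
t 26.65 pos [659.4  36.7  56.2] trk [91.2 31.1] F [ -1.5 -13.8   2.8] Ftrk [ -3.  -13.5] w 24.0 z [-0.07  0.7  -0.71] y [-0.99 -0.1   0.  ] J [-0.07  0.76  0.21 -0.8  -1.3   0.51]
side top 1364 [[89.6, 95.4], [57.5, 94.4], np.float64(2.9)] dish 546 [89.  95.4]
10 x [0.0001, -0.003, -0.0001] [0.0004, 0.0, 0.0001] 0.28
10 x [-0.0002, 0.0017, 0.0] [0.0, 0.0, 0.0] 0.28
```

Emit:
servo_tool(plan=[[-0.0001,0.001,0,0,0,0,0.28],[-0.0001,0.001,0,0,0,0,0.28],[-0.0001,0.001,0,0,0,0,0.28],[-0.0001,0.001,0,0,0,0,0.28],[0,0,0,0,0,0,0.28],[0,0,0,0,0,0,0.28],[0,0,0,0,0,0,0.28]])

```text
clock: 27.58
position: [659.4, 36.9, 56.2]
ee_rot: [0.688, -0.619, -0.281, -0.253]
contact_force: [0.2, -17.0, 2.9]
gripper_width: 23.9
grasp_force: 7.7
```

Emit:
servo_tool(plan=[[0.0002,-0.002,0,0,0,0,0.28],[0.0002,-0.002,0,0,0,0,0.28],[0.0002,-0.002,0,0,0,0,0.28],[0.0002,-0.002,0,0,0,0,0.28],[0.0002,-0.002,0,0,0,0,0.28],[0.0002,-0.002,0,0,0,0,0.28],[0.0002,-0.002,0,0,0,0,0.28],[0.0002,-0.002,0,0,0,0,0.28],[0.0002,-0.002,0,0,0,0,0.28],[0.0002,-0.002,0,0,0,0,0.28],[0.0011,-0.01,0,0,0,0,0.28],[0.0011,-0.01,0,0,0,0,0.28],[0.0011,-0.01,0,0,0,0,0.28],[0.0011,-0.01,0,0,0,0,0.28],[0.003,-0.03,0,0,0,0,0.28],[0.003,-0.03,0,0,0,0,0.28],[0.004,-0.04,0,0,0,0,0.28],[0.004,-0.04,0.01,0,0,0,0.28],[0.004,-0.04,0.02,0,0,0,0.28],[0,0,0,0,0,0,0.28]])

```text
clock: 30.08
position: [666.5, -31.3, 65.9]
ee_rot: [0.687, -0.619, -0.284, -0.255]
contact_force: [-0.4, 0.5, -0.8]
gripper_width: 23.7
grasp_force: 0.0
```

```bash
python3 nxt.py 206 216 2 side; python3 look.py side s3.png 40 140 400 380
```

```text
t 30.07 pos [666.5 -31.3  65.9] trk [ 90.9 -37.3] F [-0.4  0.5 -0.8] Ftrk [-0.3  0.5] w 23.7 z [-0.07  0.7  -0.71] y [-0.99 -0.1   0.  ] J [-0.16  0.78  0.28 -0.76 -1.39  0.53]
side top 1373 [[89.9, 95.6], [58.3, 94.8], np.float64(1.2)] dish 544 [89.1 95.4]
10 x [-0.0022, 0.0194, -0.0032] [0.0001, -0.0001, 0.0001] 0.28
10 x [-0.0002, 0.0017, 0.0] [0.0, 0.0, 0.0] 0.28
```

View pics/s3.png

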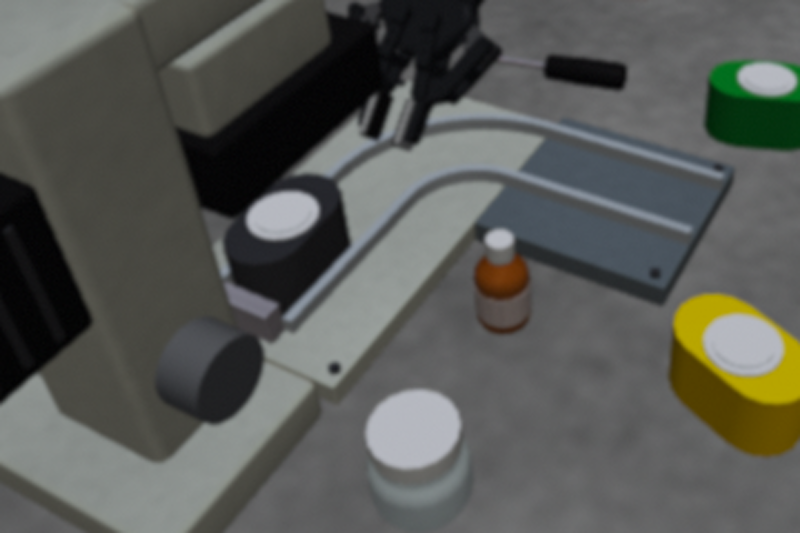

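The carrier at (290,235) stands home against the stop at (252,310). The hand at (410,110) is clear, and the bottle and jar stand where they were. It measures y = 95.5 mm, the same as under the 17 N press.

```bash
python3 -c "
from bench import arm
print(arm.job_done())"
```

```text
the job is handed in; nothing more can be done
None
```

The carrier went round the bend without jamming and past the roller to the end stop; I pressed it there with about 17 N measured at the tool, drew the hand clear and handed the job in at about 30 s, but the hand-in call returned no verdict.

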